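Slide the drying pans off the heat and pass their jars into the glovebox airlock

TASK

First slide both drying pans, without ever lifting them off the hotplate, from their heat marks sideways onto the centre of the rest ring in the same lane, with the jars still standing in them. Then push the airlock's inner-door tab towards the shut side until you feel the door firm against its stop (do this even if it looks shut); only after that slide the top hatch fully open, stand every jar upright on the chamber floor, gently and without dropping any, and slide the hatch fully shut. Finish with both pans still centred on their rest rings, and leave the other things on the bench where they are.

Things in the scene. Friction and masses are not known exactly. Their poses are not given: they have to be found in the camera images.
- hotplate: fixed bench hotplate, 320 mm (its x) by 360 mm (its y), flat level dark top 50 mm above the bench; origin under its centre, z up. Four marks on the top in two lanes: the near lane (75 mm nearer the robot than the centre) and the far lane (75 mm farther). In each lane the heat mark, a grey disc in two grey circles, is 85 mm to the right of centre (its -y), the rest mark, a single empty white circle, 85 mm to the left (its +y): 170 mm apart
- rest_near (a point): centre of the rest ring (one empty white circle, 134 mm across), near lane, on the hotplate's top, 50 mm above the bench; axes as the hotplate's
- rest_far (a point): the same in the far lane
- pan_near: a round shallow steel pan, 130 mm across the rim (120 mm at the base), rim 26 mm above its underside, floor 4 mm thick, about 0.45 kg; origin at the centre of its underside, z up; its only handle, a flat steel bar 14 mm wide and 8 mm thick, runs level along the pan's own +y from 78 to 178 mm from the centre, its middle 34 mm above the underside. It starts on the near heat mark (up to 15 mm off) with up to two jars standing in it
- pan_far: a round shallow steel pan, 130 mm across the rim (120 mm at the base), rim 26 mm above its underside, floor 4 mm thick, about 0.45 kg; origin at the centre of its underside, z up; its only handle, a flat steel bar 14 mm wide and 8 mm thick, runs level along the pan's own +y from 78 to 178 mm from the centre, its middle 34 mm above the underside. It starts on the far heat mark (up to 15 mm off) with up to two jars standing in it
- handle_near (a point): point in the middle of the near pan's handle, 130 mm from the pan's centre and 34 mm above its underside; axes as the pan's
- handle_far (a point): the same on the far pan
- jar1: a capped glass sample jar, a squat upright cylinder 40 mm in diameter and 52 mm high (amber glass with a heavy base, white cap 12 mm high), about 100 g; origin at the centre of its underside, z up. It starts standing on the floor of the near pan, about 31 mm from the pan's centre on its own -x side, so two jars in a pan are 62 mm apart, side by side across the handle's direction. May be absent
- jar2: a capped glass sample jar, a squat upright cylinder 40 mm in diameter and 52 mm high (amber glass with a heavy base, white cap 12 mm high), about 100 g; origin at the centre of its underside, z up. It starts standing on the floor of the near pan, about 31 mm from the pan's centre on its own +x side, so two jars in a pan are 62 mm apart, side by side across the handle's direction. May be absent
- jar3: a capped glass sample jar, a squat upright cylinder 40 mm in diameter and 52 mm high (amber glass with a heavy base, white cap 12 mm high), about 100 g; origin at the centre of its underside, z up. It starts standing on the floor of the far pan, about 31 mm from the pan's centre on its own -x side, so two jars in a pan are 62 mm apart, side by side across the handle's direction. May be absent
- jar4: a capped glass sample jar, a squat upright cylinder 40 mm in diameter and 52 mm high (amber glass with a heavy base, white cap 12 mm high), about 100 g; origin at the centre of its underside, z up. It starts standing on the floor of the far pan, about 31 mm from the pan's centre on its own +x side, so two jars in a pan are 62 mm apart, side by side across the handle's direction. May be absent
- chamber: fixed white transfer chamber (the glovebox's airlock), a box 236 mm (its x) by 220 mm (its y), walls 8 mm thick and 82 mm high; origin under its centre, z up, x pointing away from the robot. A tunnel leads from its right wall (-y) to the glovebox. The hatch lies over its open top; two rails carry the hatch beyond the back wall when open
- chamber_floor (a point): centre of the chamber's inner floor, 6 mm above the bench; clear floor 220 mm (x) by 204 mm (y), clear height above it 77 mm under the hatch; axes as the chamber's
- hatch (a joint): outer door: the clear sliding hatch on the chamber's top, its top surface 89 mm above the bench; 0 = shut, grows to 0.21 m as it slides along the chamber's +x (away from the robot); about 2 N of friction, stays where it is left. Open by d, it bares the chamber from the front wall to d behind it
- hatch_grip (a point): on the hatch's grip, an upright black bar across the hatch near its front edge, 12 mm thick (x), 70 mm wide (y), standing 40 mm up from the hatch; the point is on its middle, 22 mm above the hatch's top surface and 18 mm below the bar's top; 95 mm in front of the chamber's centre when shut; moves with the hatch; axes as the chamber's
- inner_door: inner door: an upright steel gate, 140 mm wide (x), 6 mm thick, just outside the chamber's right wall, with a black tab standing on its middle; origin under the gate's middle, axes as the chamber's. Shut against its stop, its origin is at x = -10 mm in the chamber's frame (10 mm in front of the chamber's centre), y = -116 mm; it slides open along the chamber's +x by up to 55 mm, and starts anywhere from shut to 45 mm open; about 2 N of friction, stays where it is left
- tab_mid (a point): point on the inner door's tab, an upright black block 14 mm (x) by 24 mm (y) reaching from 79 to 131 mm above the bench; the point is on its axis, 113 mm above the bench (18 mm below its top), straight above the inner door's origin; moves with the door; pushing the tab along the chamber's -x (towards the robot) shuts the door; axes as the chamber's
- wash_bottle: bystander, leave alone: white plastic wash bottle, 66 mm across, 170 mm high, loose; origin under its centre
- tip_box: bystander, leave alone: blue pipette-tip box, 115 by 80 by 55 mm high, loose; origin under its centre
- beaker: bystander, leave alone: glass beaker, 70 mm across, 85 mm high, loose; origin under its centre
- tube_rack: bystander, leave alone: white rack with ten tubes, 60 by 180 mm, 72 mm high, its length along its y, loose; origin under its centre
- scoop: bystander, leave alone: small steel spoon, 160 mm long, lying along its x, loose; origin at its underside
- reagent: bystander, leave alone: amber reagent jar with black cap, 70 mm across, 120 mm high, loose; origin under its centre

How it is judged:
On the way, in this order (a step that is already met when the one before it is completed fails the run):
1. both pans stand on the rest rings of their lanes, within 12 mm of centre, the jars in them (horizontal distance between pan_near and rest_near below 0.012 m and horizontal distance between pan_far and rest_far below 0.012 m and z of pan_near in the frame of rest_near below 0.006 m and linear speed of each of pan_near, pan_far below 0.02 m/s and z of pan_far in the frame of rest_far below 0.006 m and horizontal distance between each of jar1, jar2 and pan_near below 0.06 m and horizontal distance between each of jar3, jar4 and pan_far below 0.06 m), for 0.2 s.
2. the fingers press the inner door's tab (over 2 N) with the door shut within 4 mm (contact force between the fingers and inner_door above 2 N and x of inner_door in the frame of chamber below -0.006 m), for 0.03 s.
3. the hatch is open at least 0.18 m, the inner door shut (value of joint hatch above 0.18 m and x of inner_door in the frame of chamber below -0.004 m), for 0.1 s.
4. every jar stands upright on the chamber floor (x of jar1 in the frame of chamber_floor between -0.112 and 0.112 m and y of jar1 in the frame of chamber_floor between -0.104 and 0.104 m and z of each of jar1, jar2, jar3, jar4 in the frame of chamber_floor below 0.012 m and angle between each of jar1, jar2, jar3, jar4's own z axis and vertical below 0.2 rad and x of jar2 in the frame of chamber_floor between -0.112 and 0.112 m and y of jar2 in the frame of chamber_floor between -0.104 and 0.104 m and x of jar3 in the frame of chamber_floor between -0.112 and 0.112 m and y of jar3 in the frame of chamber_floor between -0.104 and 0.104 m and x of jar4 in the frame of chamber_floor between -0.112 and 0.112 m and y of jar4 in the frame of chamber_floor between -0.104 and 0.104 m), for 0.2 s.
At the end, for the whole second after the job is handed in: Every jar that is present stands upright (within 0.2 rad) and at rest on the chamber floor, the hatch and the inner door are shut within 6 mm, and each pan stands at rest on the hotplate within 12 mm of the centre of the rest ring in its own lane (all of step 4 and horizontal distance between pan_near and rest_near below 0.012 m and horizontal distance between pan_far and rest_far below 0.012 m and z of pan_near in the frame of rest_near below 0.006 m and linear speed of each of pan_near, pan_far below 0.02 m/s and z of pan_far in the frame of rest_far below 0.006 m and linear speed of each of jar1, jar2, jar3, jar4 below 0.03 m/s and value of joint hatch below 0.006 m and x of inner_door in the frame of chamber below -0.004 m); the robot touches nothing.
It fails at once if a pan is lifted more than 8 mm off the hotplate (z of pan_near in the frame of rest_near above 0.008 m or z of pan_far in the frame of rest_far above 0.008 m).
It fails at once if the hatch is open more than 20 mm while the inner door is open more than 8 mm (value of joint hatch above 0.02 m and x of inner_door in the frame of chamber above -0.002 m).
It fails at once if a jar is tipped over (more than 1 rad) or moves faster than 1.3 m/s (dropped or flung) (angle between any of jar1, jar2, jar3, jar4's own z axis and vertical above 1 rad or linear speed of any of jar1, jar2, jar3, jar4 above 1.3 m/s).
It fails at once if a bystander is moved more than 40 mm (distance of any of wash_bottle, tip_box, beaker, tube_rack, scoop, reagent from where it was at the start of the episode above 0.04 m).
Of jar1, jar2, jar3, jar4 only 2 to 4 are there at a start; the rules pass over those that are not, and their reading is None.
At some moment in a run one of pan_near, pan_far may be knocked a few centimetres aside while the robot is not near it.
It also fails if it takes over 210 s, if anything falls off the work surface, if the arm or the gripper's body presses on something with over 40 N, if the wrist force passes 120 N, or if a joint passes its speed limit or range.

ROBOT

A 6-joint arm with a two-finger parallel gripper is mounted at the origin on the work surface. World frame = base frame: x ahead of the robot, y to its left, z up, the work surface at z = 0. Lengths are in m, angles in rad, forces in N, time in s.
With the tool pointing down it reaches from about 0.35 to 0.775 m from the base axis. Payload 7.3 kg.
Tool frame: the origin (TCP) lies at the centre of the arm's flange, where the gripper is bolted on; the fingertips stand 178 mm ahead of it and the grasp point (between the pads) lies 159 mm ahead of it; z points along the fingers, y is the line along which they close (so a half turn about z gives the same grasp; the last joint's range is limited). The gripper opens to 92 mm and grips with 3 to 60 N. Pads are 19 mm wide; open, the fingers measure 130 mm over their backs; the gripper's body (75 mm by 190 mm) begins 47 mm behind the grasp point.
Start: joints at [1.095, 0.342, 1.524, -0, 1.275, -0.146], TCP at [0.17, 0.497, 0.405] pointing down, gripper open.
Joint ranges: [-2.53, 2.53], [-0.77, 2.02], [0.04, 2.7], [-1, 4.14], [0.28, 2.66], [-3.11, 3.11]. Speed limits (rad/s): [2.57, 2.57, 3.14, 3.14, 3.14, 3.14].

INTERFACE

Orientations are given as [roll, pitch, yaw] about the fixed x, y, z axes, in that order (R = Rz(yaw) Ry(pitch) Rx(roll)).
In Python, from cell import telemetry, vision, ticket gives the robot as it stands.
- The arm moves only by the shell command python3 -m crank 'ROWS' [FORCE]. ROWS is JSON, a list of rows, each a list of 5 numbers: the gripper command: -1 is shut, 1 is fully open, values between are in proportion, then the shift along the tool's x, y, z in mm, then the turn about the tool's z in rad. In form: [[fingers, dx, dy, dz, roll], ...]. A call has 1 to 12 rows; each row is the pose to reach, as a shift and turn from the pose commanded when the call began, along the tool's axes at that moment; what a row does not reach only later rows make up. A row lasts 1/12 s, in which the tool goes at most 41.7 mm and 7.16 degrees, less where a joint would pass 70% of its speed; a pose out of reach is approached as far as the arm can. A call with a gripper value outside its range is refused whole. The fingers move at their own pace and stop on an object; FORCE is the grip in N (left out, the last holds). Time passes only in rows, so rows that repeat a pose let the fingers close. It gives the time, the measured TCP pose, the force, the opening and the grip force at its end, in the units of the state.
- telemetry.observe(): the state, without advancing time (a new reading comes with each control period).
- vision.read_camera(name): name is "scene" or "top"; returns (picture, depth): 420x560x3 uint8, red, green, blue; 420x560 float32, m along the optical axis (not along the pixel's ray), 0 where there is no reading.
- vision.get_calibration(name): a dict with "camera_matrix" (3x3 intrinsics, pixels), "rvec" (rotation vector, rad) and "tvec" (3), from world to camera coordinates, as OpenCV has them. Camera axes: x right, y down, z forward; pixel columns grow to the right and rows downward; lengths in m; the calibration is good to about 2 mm. A picture is of the moment at which its call begins. get_calibration takes no time and is no camera call.
- ticket.hand_in(): hands the job in; it is judged then, once.
The state is a dict: "time": time; "qpos": joint angles; "qvel": joint speeds; "joint_efforts": joint torques, N m; "tool_pos": TCP position; "tool_rot": TCP orientation; "contact_force": force on the tool from outside, world axes, zero at the start; "torque": the same for the moment, N m; "opening": finger opening in m; "grip_force": force on a finger pad.
Only numpy, scipy, OpenCV 4.12 (cv2) and the standard library are available. Lean on these libraries where they do the work, as an engineer would, in place of code of your own. Each camera call takes 0.05 s, during which the arm holds its last target. There are 200 camera calls.

## Working session

There is one attempt and no reset: what is moved stays moved. The work goes in short steps, Python scripts to look and compute and a shell command to move; the robot and the scene stay as the last step left them, time stands still between calls to the robot, and variables do not carry over. Pictures are saved under pics/ and viewed, at most 14 in all, crops included, and the job is handed in when it is done.

```bash
ls; mkdir -p pics; cat > h.py <<'E'
import numpy as np, cv2
from cell import telemetry, vision, ticket
def cam(n):
    c=vision.get_calibration(n); K=np.array(c["camera_matrix"],float); R=cv2.Rodrigues(np.array(c["rvec"],float))[0]; t=np.array(c["tvec"],float).ravel()
    return K,R,t
def ray(n,u,v,z):
    K,R,t=cam(n); d=R.T@np.linalg.inv(K)@np.array([u,v,1.]); o=-R.T@t
    return o+d*(z-o[2])/d[2]
def proj(n,p):
    K,R,t=cam(n); q=K@(R@np.array(p,float)+t); return q[:2]/q[2]
def cloud(n,dep):
    K,R,t=cam(n); v,u=np.mgrid[:420,:560]; P=np.stack([u,v,np.ones_like(u)],-1)@np.linalg.inv(K).T*dep[...,None]
    return (P-t)@R
def snap(n,f):
    p,d=vision.read_camera(n); cv2.imwrite("pics/"+f,cv2.cvtColor(p,cv2.COLOR_RGB2BGR)); return p,d
E
python3 - <<'E'
from h import *
for n in("scene","top"):
    p,d=snap(n,n+"0.png"); K,R,t=cam(n); print(n,K[0,0],-R.T@t,R[2])
    np.save(n+"0.npy",d)
print(telemetry.observe())
E
```

```text
pics
scene 385.17030410973604 [ 1.12418469 -0.3244533   0.97014594] [-0.52625857  0.33937123 -0.77966601]
top 397.9533320595539 [0.45174957 0.08185994 1.44297914] [ 5.60055499e-02  6.91539163e-04 -9.98430218e-01]
{'time': 0.1, 'qpos': array([ 1.09500141e+00,  3.42665676e-01,  1.52490680e+00,  1.49660165e-05,
        1.27542738e+00, -1.46034433e-01]), 'qvel': array([ 0.0023646 , -0.00312808, -0.00267185, -0.00181517, -0.00111435,
       -0.00064074]), 'joint_efforts': array([ 2.08395744e-03, -4.32007313e+01, -2.44694227e+01,  7.18460698e-02,
        5.26027218e-02, -7.48028037e-05]), 'tool_pos': array([0.16994357, 0.49660982, 0.40411287]), 'tool_rot': array([-3.14020252e+00, -2.18929063e-04,  2.81182765e+00]), 'contact_force': array([ 0.43263315, -0.18975896,  0.74450044]), 'torque': array([ 0.00512047, -0.03775857,  0.01066706]), 'grip_force': 0.0, 'opening': 0.0917650423055293}
```

View pics/top0.png

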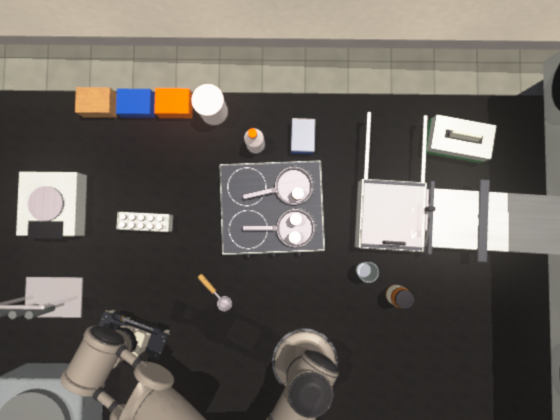

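View pics/scene0.png

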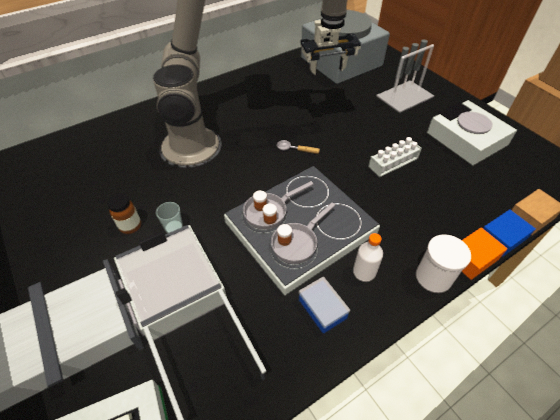

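The top view shows the hotplate at about (222-325,160-254), the near pan at (295,228) with two jars, and the far pan at (293,185) with one jar at (297,193). The chamber is at (393,215), its grip bar at (394,243) and its tab at (430,209). The scene view agrees: three jars, and the hatch shut.

```bash
python3 - <<'E'
from h import *
d=np.load("top0.npy"); P=cloud("top",d)
I=cv2.imread("pics/top0.png"); hsv=cv2.cvtColor(I,cv2.COLOR_BGR2HSV)
def blobs(nm,m,u0,v0,u1,v1,mn=6):
    M=np.zeros(m.shape,np.uint8); M[v0:v1,u0:u1]=m[v0:v1,u0:u1]
    n,l,s,c=cv2.connectedComponentsWithStats(M)
    for i in range(1,n):
        if s[i,4]>=mn:
            q=P[l==i]; r=cv2.minAreaRect(q[:,:2].astype(np.float32))
            print(nm,s[i,4],c[i].round(1),"med",np.median(q,0).round(4),"rect",np.round(r[0],4),np.round(r[1],4),round(r[2],1))
Z=P[...,2]
blobs("bench",(abs(Z)<.01),150,255,215,290,300)
blobs("plate",(Z>.042)&(Z<.5),205,150,340,262,300)
blobs("jar",(Z>.097)&(Z<.2),215,155,330,255)
blobs("pan+handle",(Z>.066)&(Z<.12),215,155,330,255)
blobs("handle",(Z>.08)&(Z<.094),215,155,330,255)
blobs("hatch",(Z>.075)&(Z<.2),345,170,440,258,100)
blobs("tall",(Z>.1)&(Z<.2),345,170,440,258)
blobs("grip", (hsv[...,2]<60)&(Z>.07),375,230,415,252)
blobs("tab", (hsv[...,2]<60)&(Z>.07),424,190,440,230,3)
blobs("others",(Z>.02)&(Z<.3),180,100,345,155,30)
blobs("others",(Z>.02)&(Z<.3),345,256,420,315,30)
v,u=np.where(cv2.inRange(I,(150,150,150),(255,255,255))[155:256,215:330]>0)
# enlarged crop
cv2.imwrite("pics/c.png",cv2.resize(I[150:270,210:450],None,fx=3.3,fy=3.3,interpolation=cv2.INTER_CUBIC))
E
```

```text
bench 2151 [180.8 271.4] med [0.3155 0.4492 0.0015] rect [0.3123 0.4443] [0.1226 0.2344] 0.6
plate 8974 [270.9 206.8] med [0.5467 0.1248 0.0524] rect [0.5488 0.125 ] [0.3189 0.3591] 2.8
jar 105 [297.  192.7] med [0.591  0.0359 0.1076] rect [0.5926 0.0359] [0.0379 0.0339] 0.4
jar 106 [295.  218.6] med [0.5033 0.042  0.1076] rect [0.5047 0.0419] [0.0372 0.0338] 0.7
jar 109 [293.8 236.5] med [0.4428 0.0449 0.1073] rect [0.4451 0.0457] [0.0379 0.0355] 45.6
pan+handle 326 [278.4 187.1] med [0.5988 0.1059 0.0791] rect [0.6221 0.103 ] [0.233  0.1262] 89.6
pan+handle 115 [296.9 193.2] med [0.5905 0.0359 0.1074] rect [0.5921 0.0359] [0.039  0.0339] 0.4
pan+handle 320 [279.7 227.2] med [0.4749 0.0989 0.0787] rect [0.492  0.0909] [0.2318 0.127 ] 71.3
pan+handle 112 [294.7 218.7] med [0.5032 0.0421 0.1074] rect [0.5041 0.0425] [0.0356 0.0381] 45.5
pan+handle 109 [293.8 236.5] med [0.4428 0.0449 0.1073] rect [0.4451 0.0457] [0.0379 0.0355] 45.6
handle 129 [257.9 192.6] med [0.5916 0.1687 0.0879] rect [0.5933 0.1669] [0.0148 0.11  ] 13.4
handle 117 [258.2 227.4] med [0.475  0.1671 0.0889] rect [0.4751 0.1637] [0.0138 0.1088] 0.9
hatch 5301 [398.  214.3] med [ 0.5231 -0.3076  0.0895] rect [ 0.5394 -0.3193] [0.2789 0.2836] 86.9
tall 48 [429.7 208.1] med [ 0.5428 -0.4018  0.1304] rect [ 0.5431 -0.4051] [0.0213 0.0136] 87.9
tall 82 [393.2 242.2] med [ 0.4293 -0.282   0.1298] rect [ 0.4285 -0.2839] [0.0682 0.0119] 87.0
others 808 [204.6 109.2] med [0.8774 0.344  0.1095] rect [0.8881 0.3741] [0.167  0.0743] 84.1
others 797 [302.3 134.8] med [0.802  0.0179 0.0563] rect [0.8047 0.0162] [0.1192 0.0819] 0.4
others 379 [253.8 139.5] med [0.7674 0.1823 0.1175] rect [0.7786 0.1859] [0.0624 0.0638] 68.2
others 213 [368.2 271.8] med [ 0.3235 -0.2206  0.0655] rect [ 0.3284 -0.2056] [0.0658 0.0644] 89.1
others 493 [399.4 296.3] med [ 0.2491 -0.306   0.1169] rect [ 0.2452 -0.3143] [0.0669 0.0657] 25.1
```

View pics/c.png

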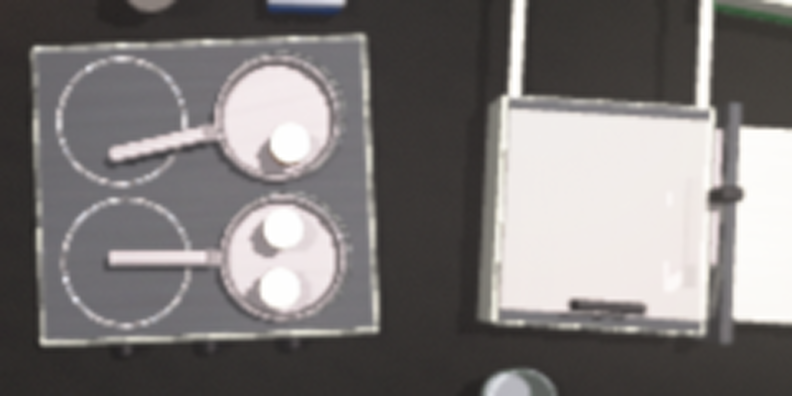

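The crop confirms it: rest rings at crop (125,262) and (122,120), near handle straight, far handle yawed about 13°, and the tab about 26 mm behind the chamber centre, so the inner door is open. Next I'll fit the circles and work out the first move.

```bash
cat >> h.py <<'E'
def go(x,y,z,yaw):
    "shift in tool mm and roll to bring grasp point to x,y,z with tool yaw"
    s=telemetry.observe(); p=np.array(s["tool_pos"]); r=s["tool_rot"]
    from scipy.spatial.transform import Rotation as Ro
    R=Ro.from_euler("xyz",r).as_matrix(); d=R.T@(np.array([x,y,z+.159])-p)
    a=(yaw-r[2]+np.pi/2)%np.pi-np.pi/2
    print("t",round(s["time"],2),"shift mm",(d*1000).round(1),"roll",round(-a,3),"F",np.round(s["contact_force"],1),"open",round(s["opening"],4),"grip",s["grip_force"])
def circ(q,w=None):
    A=np.c_[2*q[:,:2],np.ones(len(q))]; b=(q[:,:2]**2).sum(1)
    for _ in range(6):
        s=np.linalg.lstsq(A,b,rcond=None)[0]; r=np.sqrt(s[2]+s[0]**2+s[1]**2)
        e=abs(np.hypot(*(q[:,:2]-s[:2]).T)-r); k=e<max(.003,2*np.median(e)); 
        if k.sum()<10: break
        A,b,q=A[k],b[k],q[k]
    return s[:2].round(4),round(r,4),len(q)
def pans(d,cs):
    P=cloud("top",d)
    for c in cs:
        rr=np.hypot(P[...,0]-c[0],P[...,1]-c[1]); m=(rr>.052)&(rr<.08)&(P[...,2]>.068)&(P[...,2]<.082)
        print("pan",circ(P[m]))
E
python3 - <<'E'
from h import *
d=np.load("top0.npy"); I=cv2.imread("pics/top0.png",0)
pans(d,[(.474,.041),(.623,.042)])
P=cloud("top",d)
for c in [(.4697,.2062),(.6196,.2136)]:
    K,R,t=cam("top"); 
    q=[]
    for v,u in zip(*np.where(I[155:256,215:330]>95)):
        x=ray("top",u+215,v+155,.05); r=np.hypot(*(x[:2]-c))
        if .058<r<.075 and P[v+155,u+215,2]<.06: q.append(x)
    print("ring",circ(np.array(q)),len(q))
go(.475,.165,.20,np.pi/2)
E
```

```text
pan (array([0.4753, 0.0422]), np.float64(0.0623), 152)
pan (array([0.6214, 0.0488]), np.float64(0.0622), 155)Traceback (most recent call last):
  File "<stdin>", line 9, in <module>
  File "h.py", line 7, in ray
    K,R,t=cam(n); d=R.T@np.linalg.inv(K)@np.array([u,v,1.]); o=-R.T@t
          ~~~^^^
  File "h.py", line 4, in cam
    c=vision.get_calibration(n); K=np.array(c["camera_matrix"],float); R=cv2.Rodrigues(np.array(c["rvec"],float))[0]; t=np.array(c["tvec"],float).ravel()
ValueError: time passes only in moves, steps and waits
```

```bash
sed -i 's/^def cam(n):/import functools\n@functools.cache\ndef cam(n):/' h.py
python3 - <<'E'
from h import *
d=np.load("top0.npy"); I=cv2.imread("pics/top0.png",0)
P=cloud("top",d)
for c in [(.4697,.2062),(.6196,.2136)]:
    q=[]
    for v,u in zip(*np.where(I[155:256,215:330]>95)):
        x=ray("top",u+215,v+155,.05); r=np.hypot(*(x[:2]-c))
        if .058<r<.075 and P[v+155,u+215,2]<.06: q.append(x)
    print("ring",len(q), circ(np.array(q)) if len(q)>10 else "")
go(.475,.170,.20,np.pi/2)
E
```

```text
ring 555 (array([0.4698, 0.2059]), np.float64(0.0683), 466)
ring 539 (array([0.6195, 0.2135]), np.float64(0.0686), 438)
t 0.1 shift mm [-394.4 -210.2   45.3] roll 1.241 F [ 0.4 -0.2  0.7] open 0.0918 grip 0.0
```

```bash
python3 -m crank '[[0,-33,-17,0,0.1],[0,-66,-34,0,0.2],[0,-99,-51,0,0.3],[0,-132,-68,0,0.4],[0,-165,-85,0,0.5],[0,-198,-102,0,0.6],[0,-231,-119,0,0.7],[0,-264,-136,10,0.8],[0,-297,-153,20,0.9],[0,-330,-171,30,1.0],[0,-363,-190,40,1.12],[0,-394,-210,45,1.24]]'; python3 -m crank '[[0,0,0,0,0],[0,0,0,0,0]]'; python3 -c "
from h import *
go(.4752,.172,.084,np.pi/2)"
```

```text
time: 1.1
tool_pos: [0.4756, 0.1687, 0.3583]
tool_rot: [-3.14, 0.0, 1.566]
contact_force: [-0.2, 0.6, -0.3]
opening: 0.0458
grip_force: 0.0
time: 1.27
tool_pos: [0.4755, 0.1689, 0.3588]
tool_rot: [-3.14, 0.0, 1.569]
contact_force: [-0.5, 1.2, 0.4]
opening: 0.0461
grip_force: 0.0
t 1.27 shift mm [ 3.100e+00 -1.000e-01  1.158e+02] roll -0.002 F [-0.5  1.2  0.4] open 0.0461 grip 0.0
```

```bash
python3 -m crank '[[0,3,0,20,0],[0,3,0,45,0],[0,3,0,70,0],[0,3,0,90,0],[0,3,0,104,0],[0,3,0,112,0],[0,3,0,116,0],[0,3,0,116,0]]'; python3 -m crank '[[-0.4,0,0,0,0],[-0.7,0,0,0,0],[-0.8,0,0,0,0],[-1,0,0,0,0],[-1,0,0,0,0],[-1,0,0,0,0]]' 15; python3 - <<'E'
from h import *
p,d=snap("top","t1.png"); pans(d,[(.4753,.0422),(.6214,.0488)]); go(.475,.17,.084,np.pi/2)
E
```

```text
time: 1.93
tool_pos: [0.4743, 0.1741, 0.2435]
tool_rot: [-3.141, -0.0, 1.573]
contact_force: [-0.2, -0.1, -0.5]
opening: 0.046
grip_force: 0.0
time: 2.43
tool_pos: [0.4747, 0.1734, 0.244]
tool_rot: [3.141, -0.0, 1.572]
contact_force: [-1.5, 0.4, 3.5]
opening: 0.0134
grip_force: 15.0
pan (array([0.4755, 0.0419]), np.float64(0.0621), 160)
pan (array([0.6214, 0.049 ]), np.float64(0.0624), 147)
t 2.48 shift mm [-3.4  0.3  1. ] roll 0.001 F [-1.1  0.1  3.1] open 0.0135 grip 15.00105544924736
```

```bash
python3 -m crank '[[-1,1,0,0,0],[-1,4,0,0,0],[-1,9,0,0,0],[-1,16,-1,0,0],[-1,24,-1,0,0],[-1,32,-1,0,0],[-1,40,-1,0,0],[-1,48,-2,0,0],[-1,56,-2,0,0],[-1,62,-2,0,0],[-1,66,-2,0,0],[-1,68,-2,0,0]]';python3 -m crank '[[-1,2,0,0,0],[-1,6,0,0,0],[-1,12,0,0,0],[-1,20,-1,0,0],[-1,28,-1,0,0],[-1,36,-1,0,0],[-1,44,-2,0,0],[-1,52,-2,0,0],[-1,60,-2,0,0],[-1,66,-2,0,0],[-1,70,-3,0,0],[-1,72,-3,0,0]]'; python3 -m crank '[[-1,2,0,0,0],[-1,5,0,0,0],[-1,10,-1,0,0],[-1,16,-1,0,0],[-1,20,-1,0,0],[-1,23,-1,0,0],[-1,24,-1,0,0],[-1,24,-1,0,0]]';  python3 - <<'E'
from h import *
p,d=snap("top","t2.png"); pans(d,[(.4698,.206),(.6214,.0488)]); go(.475,.17,.084,np.pi/2)
E
```

```text
time: 3.48
tool_pos: [0.4726, 0.2421, 0.2437]
tool_rot: [-3.141, 0.0, 1.572]
contact_force: [-0.4, -4.5, 1.9]
opening: 0.0135
grip_force: 15.0
time: 4.48
tool_pos: [0.4695, 0.3141, 0.2437]
tool_rot: [3.141, -0.0, 1.573]
contact_force: [0.3, -4.2, 2.7]
opening: 0.0135
grip_force: 15.0
time: 5.15
tool_pos: [0.4685, 0.3379, 0.2438]
tool_rot: [3.141, -0.001, 1.572]
contact_force: [-0.9, -1.8, 4.8]
opening: 0.0136
grip_force: 15.0
pan (array([0.47  , 0.2063]), np.float64(0.0624), 149)
pan (array([0.6214, 0.049 ]), np.float64(0.0625), 149)
t 5.2 shift mm [-167.8    6.3    0.7] roll 0.001 F [-0.6 -1.9  3.5] open 0.0136 grip 14.993527382612228
```

```bash
python3 -m crank '[[-0.9,0,0,0,0],[-0.6,0,0,0,0],[-0.3,0,0,0,0],[0,0,0,0,0],[0,0,0,0,0],[0,0,0,-10,0],[0,0,0,-35,0],[0,0,0,-70,0],[0,0,0,-100,0],[0,0,0,-100,0]]'; python3 -c "
from h import *
go(.5913,.1755,.184,np.pi/2+.234)"
```

```text
time: 6.03
tool_pos: [0.4696, 0.3381, 0.351]
tool_rot: [3.131, -0.006, 1.572]
contact_force: [1.0, 0.3, 1.3]
opening: 0.0457
grip_force: 0.0
t 6.03 shift mm [-162.8  121.4    8.3] roll -0.233 F [1.  0.3 1.3] open 0.0457 grip 0.0
```

```bash
python3 -m crank '[[0,-18,14,0,-0.04],[0,-36,28,0,-0.08],[0,-60,45,0,-0.12],[0,-84,63,0,-0.16],[0,-108,81,0,-0.2],[0,-132,99,0,-0.23],[0,-150,112,0,-0.23],[0,-163,121,0,-0.23],[0,-163,121,0,-0.23],[0,-163,121,0,-0.23]]'; python3 -c "
from h import *
go(.5913,.1755,.084,np.pi/2+.234)"
```

```text
time: 6.87
tool_pos: [0.5898, 0.1743, 0.3437]
tool_rot: [-3.141, -0.001, 1.8]
contact_force: [-0.1, 0.1, -0.4]
opening: 0.0457
grip_force: 0.0
t 6.87 shift mm [  0.8   1.8 100.7] roll -0.004 F [-0.1  0.1 -0.4] open 0.0457 grip 0.0
```

```bash
python3 -m crank '[[0,1,2,20,0],[0,1,2,45,0],[0,1,2,70,0],[0,1,2,85,0],[0,1,2,95,0],[0,1,2,100,0],[0,1,2,100,0],[0,1,2,100,0]]'; python3 -m crank '[[-0.4,0,0,0,0],[-0.7,0,0,0,0],[-0.8,0,0,0,0],[-1,0,0,0,0],[-1,0,0,0,0],[-1,0,0,0,0]]' 15; python3 - <<'E'
from h import *
p,d=snap("top","t3.png"); pans(d,[(.47,.206),(.6214,.0488)]); go(.5898,.34,.084,np.pi/2+.234)
s=telemetry.observe(); y=s["tool_rot"][2]
P=cloud("top",d); rr=np.hypot(P[...,0]-.6214,P[...,1]-.0488); c=circ(P[(rr>.052)&(rr<.08)&(P[...,2]>.068)&(P[...,2]<.082)])[0]
e=np.array([.6195,.2135])-c; print("tool shift",1e3*(np.cos(y)*e[0]+np.sin(y)*e[1]),1e3*(np.sin(y)*e[0]-np.cos(y)*e[1]))
E
```

```text
time: 7.53
tool_pos: [0.5916, 0.1766, 0.2446]
tool_rot: [3.14, -0.0, 1.802]
contact_force: [-0.1, 0.2, -0.1]
opening: 0.0459
grip_force: 0.0
time: 8.03
tool_pos: [0.5914, 0.1759, 0.244]
tool_rot: [-3.142, -0.0, 1.802]
contact_force: [-1.8, -1.4, 1.7]
opening: 0.0134
grip_force: 15.0
pan (array([0.4524, 0.2013]), np.float64(0.0801), 24)
pan (array([0.6217, 0.0488]), np.float64(0.0622), 144)
t 8.08 shift mm [160.1  35.9   0.9] roll -0.003 F [-1.5 -0.8  2.6] open 0.0135 grip 15.000224858522415
tool shift 160.83762060209145 35.5273106082868
```

```bash
python3 -m crank '[[-1,1,0,0,0],[-1,4,1,0,0],[-1,9,2,0,0],[-1,16,4,0,0],[-1,24,5,0,0],[-1,32,7,0,0],[-1,40,9,0,0],[-1,48,11,0,0],[-1,56,12,0,0],[-1,62,14,0,0],[-1,66,15,0,0],[-1,68,15,0,0]]';python3 -m crank '[[-1,2,0,0,0],[-1,6,1,0,0],[-1,12,3,0,0],[-1,20,4,0,0],[-1,28,6,0,0],[-1,36,8,0,0],[-1,44,10,0,0],[-1,52,11,0,0],[-1,60,13,0,0],[-1,66,15,0,0],[-1,70,16,0,0],[-1,72,16,0,0]]'; python3 -m crank '[[-1,2,0,0,0],[-1,5,1,0,0],[-1,10,2,0,0],[-1,15,3,0,0],[-1,18,4,0,0],[-1,20,4,0,0],[-1,20,4,0,0],[-1,20,4,0,0]]';  python3 - <<'E'
from h import *
p,d=snap("top","t4.png"); pans(d,[(.47,.206),(.6195,.2135)]); go(.475,.17,.084,np.pi/2)
E
```

```text
time: 9.08
tool_pos: [0.5905, 0.2464, 0.2437]
tool_rot: [3.141, -0.0, 1.803]
contact_force: [0.5, -4.3, 1.4]
opening: 0.014
grip_force: 15.0
time: 10.08
tool_pos: [0.5896, 0.3202, 0.2437]
tool_rot: [3.141, -0.0, 1.802]
contact_force: [0.2, -5.4, 3.5]
opening: 0.0141
grip_force: 15.0
time: 10.75
tool_pos: [0.5888, 0.3403, 0.2439]
tool_rot: [3.141, -0.001, 1.802]
contact_force: [-0.1, -0.8, 2.9]
opening: 0.0136
grip_force: 15.0
pan (array([0.4699, 0.2058]), np.float64(0.062), 158)
pan (array([0.6199, 0.213 ]), np.float64(0.0623), 133)
t 10.8 shift mm [-139.6 -149.8    0.7] roll 0.231 F [-0.4 -0.8  3.2] open 0.0137 grip 14.988504499197006
```

View pics/t4.png

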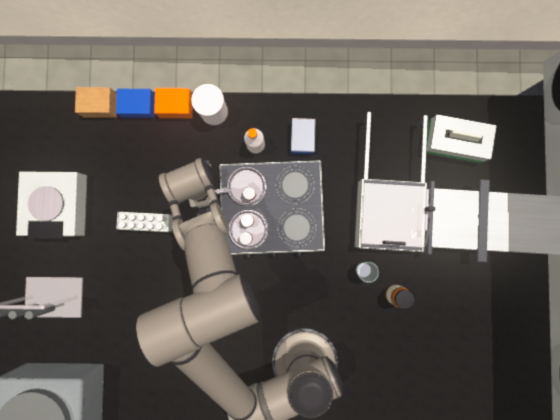

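The picture shows both pans centred in the left-hand rings, the near one at (248,229) and the far one at (245,187), with all three jars standing in them. I'll release and move to the tab.

```bash
python3 -m crank '[[-0.9,0,0,0,0],[-0.6,0,0,0,0],[-0.3,0,0,0,0],[0,0,0,0,0],[0,0,0,0,0],[0,0,0,-10,0],[0,0,0,-35,0],[0,0,0,-70,0],[0,0,0,-100,0],[0,0,0,-120,0],[0,0,0,-120,0],[0,0,0,-120,0]]'; python3 -c "
from h import *
go(.5863,-.4072,.2,np.pi/2-.052)"
```

```text
time: 11.8
tool_pos: [0.5889, 0.3398, 0.3658]
tool_rot: [3.138, -0.001, 1.802]
contact_force: [-0.1, 0.3, 0.1]
opening: 0.0462
grip_force: 0.0
t 11.8 shift mm [-726.5 -173.6    5.7] roll 0.283 F [-0.1  0.3  0.1] open 0.0462 grip 0.0
```

```bash
python3 -m crank '[[-1,-20,-5,0,0.02],[-1,-50,-12,0,0.05],[-1,-85,-20,0,0.08],[-1,-120,-29,0,0.11],[-1,-155,-37,0,0.14],[-1,-190,-45,0,0.17],[-1,-225,-54,0,0.2],[-1,-260,-62,0,0.23],[-1,-295,-70,0,0.26],[-1,-330,-79,0,0.28],[-1,-350,-84,0,0.28],[-1,-363,-87,0,0.28]]'; python3 -c "
from h import *
go(.5863,-.4072,.2,np.pi/2-.052)"
```

```text
time: 12.8
tool_pos: [0.5868, -0.0362, 0.3623]
tool_rot: [-3.139, -0.0, 1.519]
contact_force: [1.1, 1.0, 0.0]
opening: 0.0005
grip_force: 0.0
t 12.8 shift mm [-370.6   18.6    3.2] roll 0.0 F [1.1 1.  0. ] open 0.0005 grip 0.0
```

```bash
python3 -m crank '[[-1,-20,1,0,0],[-1,-50,3,0,0],[-1,-85,5,0,0],[-1,-120,7,0,0],[-1,-155,9,0,0],[-1,-190,11,0,0],[-1,-225,13,0,0],[-1,-260,15,0,0],[-1,-295,17,0,0],[-1,-330,19,0,0],[-1,-355,19,0,0],[-1,-371,19,0,0]]'; python3 -m crank '[[-1,0,0,0,0],[-1,0,0,0,0]]'; python3 - <<'E'
from h import *
p,d=snap("scene","s2.png"); P=cloud("scene",d)
go(.5863,-.4072,.113,np.pi/2-.052)
p,d=snap("top","t5.png");pans(d,[(.47,.206),(.6195,.2135)])
cv2.imwrite("pics/c5.png",cv2.resize(cv2.imread("pics/s2.png")[180:400,0:300],None,fx=2.5,fy=2.5))
E
```

```text
time: 13.8
tool_pos: [0.5877, -0.4074, 0.3618]
tool_rot: [-3.14, -0.001, 1.52]
contact_force: [0.6, -0.0, 0.5]
opening: 0.0005
grip_force: 0.0
time: 13.97
tool_pos: [0.5881, -0.405, 0.362]
tool_rot: [-3.14, -0.002, 1.521]
contact_force: [-0.3, 0.4, 0.1]
opening: 0.0007
grip_force: 0.0
t 14.02 shift mm [-3.4 -1.9 90.5] roll 0.004 F [ 0.3 -0.3  0.2] open 0.0004 grip 0.0
pan (array([0.4698, 0.2064]), np.float64(0.0623), 152)
pan (array([0.6433, 0.2273]), np.float64(0.062), 58)
```

View pics/c5.png

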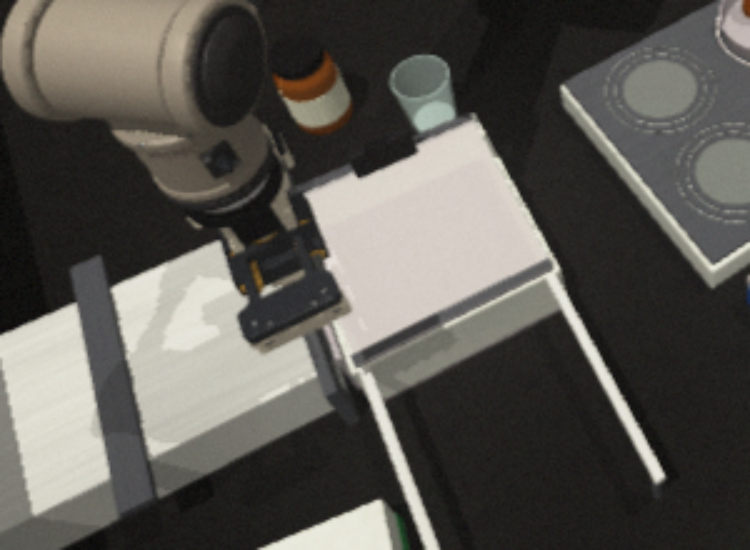

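The view shows the closed fingers above the tunnel just behind the tab, at crop (290,300). The hatch is shut, with its grip bar at crop (385,157). Before descending I'll check the heights under the fingers and the far pan, whose fit has jumped.

```bash
python3 - <<'E'
from h import *
P=cloud("top",np.load("top0.npy"))
m=(P[...,0]>.555)&(P[...,0]<.64)&(P[...,1]>-.45)&(P[...,1]<-.34); print("zmax",P[m][:,2].max(), np.percentile(P[m][:,2],90))
p,d=snap("top","t6.png"); pans(d,[(.47,.206),(.6433,.2273)])
P=cloud("top",d); M=((P[...,2]>.097)&(P[...,2]<.12)).astype(np.uint8); M[:, :215]=0; M[:,330:]=0; M[:155]=0; M[255:]=0
n,l,s,c=cv2.connectedComponentsWithStats(M)
for i in range(1,n):
    if s[i,4]>40: print(c[i].round(),np.median(P[l==i],0).round(4))
go(.5863,-.4072,.113,np.pi/2-.052)
E
```

```text
zmax 0.09936792494543377 0.09255731532488132
pan (array([0.4699, 0.206 ]), np.float64(0.0621), 163)
pan (array([0.6438, 0.2277]), np.float64(0.0624), 147)
[244. 186.] [0.6131 0.2152 0.1074]
[246. 220.] [0.4982 0.2062 0.1071]
[245. 238.] [0.4378 0.2092 0.1075]
t 14.12 shift mm [-4.  -2.2 91.4] roll 0.005 F [0.1 0.2 0.2] open 0.0004 grip 0.0
```

```bash
python3 -m crank '[[-1,-2,-1,20,0],[-1,-2,-1,45,0],[-1,-2,-1,65,0],[-1,-2,-1,76,0],[-1,-2,-1,82,0],[-1,-2,-1,82,0]]';  python3 -m crank '[[-1,0,-5,0,0],[-1,0,-10,0,0],[-1,0,-15,0,0],[-1,0,-20,0,0],[-1,0,-25,0,0],[-1,0,-29,0,0],[-1,0,-33,0,0],[-1,0,-36,0,0],[-1,0,-36,0,0]]'; python3 -m crank '[[-1,0,-3,0,0],[-1,0,-6,0,0],[-1,0,-8,0,0],[-1,0,-10,0,0]]'
```

```text
time: 14.62
tool_pos: [0.5873, -0.4061, 0.2807]
tool_rot: [-3.14, -0.001, 1.523]
contact_force: [0.6, 0.2, 0.1]
opening: 0.0009
grip_force: 0.0
time: 15.37
tool_pos: [0.5505, -0.4053, 0.2819]
tool_rot: [-3.141, 0.0, 1.521]
contact_force: [0.4, 0.3, 0.0]
opening: 0.0005
grip_force: 0.1
time: 15.7
tool_pos: [0.541, -0.4047, 0.2817]
tool_rot: [3.141, 0.0, 1.522]
contact_force: [2.5, -1.4, 2.8]
opening: 0.0
grip_force: 1.2
```

```bash
python3 -m crank '[[-1,0,-3,0,0],[-1,0,-6,0,0],[-1,0,-9,0,0],[-1,0,-12,0,0],[-1,0,-14,0,0],[-1,0,-14,0,0]]';python3 - <<'E'
from h import *
p,d=snap("top","t7.png"); 
cv2.imwrite("pics/c7.png",cv2.resize(p[170:260,345:465,::-1],None,fx=5,fy=5))
E
```

```text
time: 16.2
tool_pos: [0.5292, -0.4039, 0.282]
tool_rot: [3.133, 0.002, 1.522]
contact_force: [16.3, -2.8, -5.2]
opening: 0.0004
grip_force: 8.2
```

View pics/c7.png

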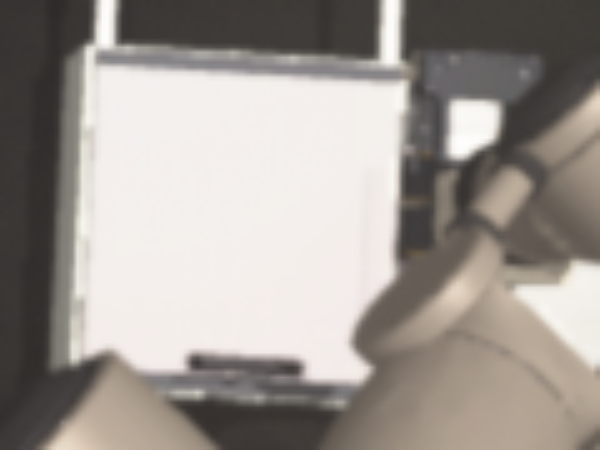

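The arm hides the tab here, but 16 N builds up right where the stop should be. I'll back off, rise and confirm with the depth image.

```bash
python3 -m crank '[[-1,0,8,0,0],[-1,0,18,0,0],[-1,0,22,-20,0],[-1,0,22,-50,0],[-1,0,22,-80,0]]'; python3 -m crank '[[0,30,0,0,0],[0,65,0,0,0],[0,100,0,0,0],[0,130,0,0,0],[0,130,0,0,0]]'; python3 - <<'E'
from h import *
p,d=snap("scene","s7.png"); C=np.array([.5234,-.2889]); a=-.052
for n,dd in (("scene",d),("top",snap("top","t8.png")[1])):
    P=cloud(n,dd); w=P[...,:2]-C; x=np.cos(a)*w[...,0]+np.sin(a)*w[...,1]; y=-np.sin(a)*w[...,0]+np.cos(a)*w[...,1]
    m=(P[...,2]>.115)&(P[...,2]<.138)&(abs(x)<.06)&(abs(y+.116)<.018); print(n,m.sum(),x[m].min() if m.any() else 0,x[m].max() if m.any() else 0,np.median(y[m]))
go(.4285,-.2839,.2,np.pi/2-.052)
E
```

```text
time: 16.67
tool_pos: [0.5487, -0.4048, 0.3606]
tool_rot: [-3.137, -0.003, 1.522]
contact_force: [0.7, -0.3, 0.2]
opening: 0.0007
grip_force: 0.0
time: 17.08
tool_pos: [0.5553, -0.2702, 0.3615]
tool_rot: [-3.139, -0.003, 1.526]
contact_force: [0.2, -0.2, 0.6]
opening: 0.029
grip_force: 0.0
scene 87 -0.015581458077541981 -0.0018084781897449295 -0.11944886826321315
top 38 -0.017207898112874105 -0.004045876841031511 -0.11574420867806981
t 17.18 shift mm [ -15.6 -126.2    2.8] roll 0.005 F [-0.7 -0.3 -0.1] open 0.037 grip 0.0
```

Tab spans −17..−4 mm in the chamber frame, so the door is shut. On to the hatch grip.

```bash
python3 -m crank '[[0,-4,-30,0,0],[0,-8,-65,0,0],[0,-12,-100,0,0],[0,-15,-126,0,0],[0,-15,-126,0,0],[0,-15,-126,0,0]]'; python3 -c "
from h import *
go(.4285,-.2839,.114,np.pi/2-.052)"
```

```text
time: 17.68
tool_pos: [0.4277, -0.2856, 0.3619]
tool_rot: [-3.141, 0.0, 1.518]
contact_force: [0.6, 0.5, 0.0]
opening: 0.0461
grip_force: 0.0
t 17.68 shift mm [ 1.7  0.8 88.9] roll -0.0 F [0.6 0.5 0. ] open 0.0461 grip 0.0
```

```bash
python3 -m crank '[[0,1,1,25,0],[0,1,1,50,0],[0,1,1,70,0],[0,1,1,82,0],[0,1,1,88,0],[0,1,1,88,0],[-0.5,1,1,88,0],[-0.8,1,1,88,0],[-1,1,1,88,0],[-1,1,1,88,0],[-1,1,1,88,0]]' 20; python3 -m crank '[[-1,0,4,0,0],[-1,0,12,0,0],[-1,0,22,0,0],[-1,0,34,0,0],[-1,0,46,0,0],[-1,0,58,0,0],[-1,0,70,0,0],[-1,0,82,0,0],[-1,0,94,0,0],[-1,0,100,0,0],[-1,0,103,0,0],[-1,0,103,0,0]]'; python3 -m crank '[[-1,0,4,0,0],[-1,0,12,0,0],[-1,0,22,0,0],[-1,0,34,0,0],[-1,0,46,0,0],[-1,0,58,0,0],[-1,0,70,0,0],[-1,0,82,0,0],[-1,0,94,0,0],[-1,0,100,0,0],[-1,0,103,0,0],[-1,0,103,0,0]]'
```

```text
time: 18.6
tool_pos: [0.43, -0.2832, 0.2743]
tool_rot: [3.141, 0.001, 1.522]
contact_force: [-1.3, -0.5, 0.9]
opening: 0.0168
grip_force: 0.4
time: 19.6
tool_pos: [0.5342, -0.2883, 0.2741]
tool_rot: [3.139, 0.001, 1.522]
contact_force: [1.9, -1.1, 3.7]
opening: 0.0121
grip_force: 20.0
time: 20.6
tool_pos: [0.6364, -0.2935, 0.2741]
tool_rot: [3.139, 0.001, 1.522]
contact_force: [1.8, -3.1, 3.3]
opening: 0.0119
grip_force: 20.0
```

```bash
python3 -m crank '[[-0.9,0,0,0,0],[-0.5,0,0,0,0],[-0.1,0,0,0,0],[0,0,0,0,0],[0,0,0,-15,0],[0,0,0,-40,0],[0,0,0,-70,0],[0,0,0,-90,0],[0,0,0,-90,0]]'; cat >> h.py <<'E'
def survey(d):
    P=cloud("top",d)
    def bl(nm,lo,hi,x0,x1,y0,y1,mn):
        M=((P[...,2]>lo)&(P[...,2]<hi)&(P[...,0]>x0)&(P[...,0]<x1)&(P[...,1]>y0)&(P[...,1]<y1)).astype(np.uint8)
        n,l,s,c=cv2.connectedComponentsWithStats(M)
        for i in range(1,n):
            if s[i,4]>mn:
                q=P[l==i]; r=cv2.minAreaRect(q[:,:2].astype(np.float32)); print(nm,s[i,4],np.median(q,0).round(4),"rect",np.round(r[0],4),np.round(r[1],4),round(r[2],1))
    bl("jar",.097,.115,.36,.75,-.06,.32,40); bl("handle",.081,.094,.36,.75,.22,.45,40); bl("jarC",.045,.07,.40,.66,-.42,-.18,30); bl("tall",.12,.14,.4,.7,-.45,-.18,20)
E
python3 - <<'E'
from h import *
p,d=snap("top","t9.png"); pans(d,[(.47,.206),(.6438,.2277)]); survey(d)
E
```

```text
time: 21.35
tool_pos: [0.6361, -0.2932, 0.3691]
tool_rot: [3.134, 0.003, 1.522]
contact_force: [-0.0, 0.3, 0.3]
opening: 0.0457
grip_force: 0.0
pan (array([0.4699, 0.2061]), np.float64(0.0622), 161)
pan (array([0.6439, 0.2279]), np.float64(0.0625), 151)
jar 112 [0.6132 0.2153 0.1074] rect [0.6144 0.2164] [0.0378 0.038 ] 4.1
jar 112 [0.4982 0.2062 0.1075] rect [0.4989 0.2057] [0.0386 0.0356] 46.0
jar 110 [0.4377 0.2093 0.1067] rect [0.4384 0.2099] [0.0358 0.0376] 45.6
handle 128 [0.6204 0.3468 0.0888] rect [0.6202 0.3477] [0.015  0.1121] 10.4
handle 131 [0.4702 0.3296 0.0889] rect [0.4703 0.3288] [0.0137 0.1055] 0.6
jarC 46 [ 0.5874 -0.1839  0.0597] rect [ 0.5871 -0.1838] [0.002  0.1127] 87.1
jarC 33 [ 0.4193 -0.4124  0.0576] rect [ 0.4222 -0.4126] [0.0035 0.0421] 87.2
tall 46 [ 0.6379 -0.2797  0.1294] rect [ 0.6377 -0.2795] [0.0368 0.0136] 82.0
```

View pics/t9.png

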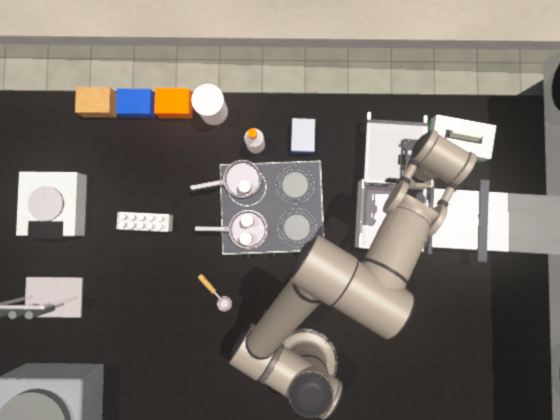

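The hatch is open: its grip bar is now by the gripper at (405,155), and the chamber is bare below it. The far pan has been knocked to (242,181), off its ring, with its jar still upright. I'll move the jars first, then fix the pan.

```bash
python3 -m crank '[[0.2,12,0,0,0.1],[0.2,40,0,0,0.22],[0.2,75,0,0,0.34],[0.2,110,0,0,0.46],[0.2,145,0,0,0.58],[0.2,180,0,0,0.7],[0.2,215,0,0,0.82],[0.2,250,0,0,0.94],[0.2,285,0,0,1.06],[0.2,320,0,0,1.18],[0.2,355,0,0,1.3],[0.2,390,0,0,1.4]]'; python3 -c "
from h import *
go(.614,.216,.2,0)"
```

```text
time: 22.4
tool_pos: [0.6542, 0.0982, 0.3617]
tool_rot: [-3.141, 0.004, 0.116]
contact_force: [0.8, -0.5, -0.3]
opening: 0.0553
grip_force: 0.0
t 22.4 shift mm [ -26.3 -121.7    2.9] roll 0.116 F [ 0.8 -0.5 -0.3] open 0.0553 grip 0.0
```

```bash
python3 -m crank '[[0.2,-5,-20,0,0.03],[0.2,-12,-50,0,0.06],[0.2,-19,-80,0,0.09],[0.2,-24,-108,0,0.12],[0.2,-26,-122,0,0.12],[0.2,-26,-122,0,0.12],[0.2,-26,-122,0,0.12]]'; python3 -c "
from h import *
go(.614,.216,.096,0)"
```

```text
time: 22.98
tool_pos: [0.614, 0.2145, 0.3626]
tool_rot: [3.141, 0.002, 0.004]
contact_force: [-0.5, 0.1, 0.3]
opening: 0.0551
grip_force: 0.0
t 22.98 shift mm [  0.2  -1.6 107.6] roll 0.004 F [-0.5  0.1  0.3] open 0.0551 grip 0.0
```

```bash
python3 -m crank '[[0.2,0,-2,25,0],[0.2,0,-2,55,0],[0.2,0,-2,80,0],[0.2,0,-2,97,0],[0.2,0,-2,105,0],[0.2,0,-2,107,0],[0.2,0,-2,107,0]]' 12; python3 -m crank '[[0.05,0,0,0,0],[-0.1,0,0,0,0],[-0.25,0,0,0,0],[-1,0,0,0,0],[-1,0,0,0,0],[-1,0,0,-2,0],[-1,0,0,-8,0],[-1,0,0,-25,0],[-1,0,0,-50,0],[-1,0,0,-80,0],[-1,0,0,-105,0],[-1,0,0,-105,0]]'; python3 -c "
from h import *
go(.56,-.2607,.2,0)"
```

```text
time: 23.57
tool_pos: [0.6147, 0.2152, 0.2566]
tool_rot: [3.141, 0.0, 0.001]
contact_force: [1.3, 1.2, 0.8]
opening: 0.0546
grip_force: 0.0
time: 24.57
tool_pos: [0.6148, 0.2167, 0.3681]
tool_rot: [-3.139, -0.01, 0.002]
contact_force: [0.1, 0.6, 0.3]
opening: 0.0401
grip_force: 12.0
t 24.57 shift mm [-55.9 477.3   7.4] roll 0.002 F [0.1 0.6 0.3] open 0.0401 grip 11.999901831150055
```

```bash
python3 -m crank '[[-1,-2,15,0,0],[-1,-6,40,0,0],[-1,-10,72,0,0],[-1,-14,106,0,0],[-1,-18,140,0,0],[-1,-22,174,0,0],[-1,-26,208,0,0],[-1,-30,242,0,0],[-1,-34,276,0,0],[-1,-38,310,0,0],[-1,-42,344,0,0],[-1,-46,378,0,0]]'; python3 -m crank '[[-1,-4,30,0,0],[-1,-7,60,0,0],[-1,-9,85,0,0],[-1,-10,97,0,0],[-1,-10,99,0,0],[-1,-10,99,0,0]]'; python3 -c "
from h import *
go(.56,-.2607,.051,0)"
```

```text
time: 25.57
tool_pos: [0.5675, -0.1638, 0.3603]
tool_rot: [-3.14, 0.003, 0.002]
contact_force: [1.4, 0.5, -1.5]
opening: 0.0397
grip_force: 12.0
time: 26.07
tool_pos: [0.5585, -0.2611, 0.3607]
tool_rot: [-3.14, 0.002, 0.0]
contact_force: [-0.8, -0.1, -1.7]
opening: 0.0399
grip_force: 12.0
t 26.07 shift mm [ 1.700e+00 -1.000e-01  1.507e+02] roll 0.0 F [-0.8 -0.1 -1.7] open 0.0399 grip 11.999917477369308
```

```bash
python3 -m crank '[[-1,0,0,20,0],[-1,0,0,45,0],[-1,0,0,75,0],[-1,0,0,102,0],[-1,0,0,122,0],[-1,0,0,136,0],[-1,0,0,144,0],[-1,0,0,148,0],[-1,0,0,150,0],[-1,0,0,151,0],[-1,0,0,151,0],[-1,0,0,151,0]]'; python3 -m crank '[[-1,0,0,1,0],[-1,0,0,1,0]]'
```

```text
time: 27.07
tool_pos: [0.5592, -0.2609, 0.2117]
tool_rot: [3.141, -0.001, 0.002]
contact_force: [0.4, -0.0, -0.8]
opening: 0.0396
grip_force: 12.0
time: 27.23
tool_pos: [0.559, -0.2609, 0.2101]
tool_rot: [3.141, -0.001, 0.002]
contact_force: [-0.5, -0.3, 0.7]
opening: 0.0392
grip_force: 12.0
```

```bash
python3 -m crank '[[-1,0,0,1,0],[-0.13,0,0,1,0],[-0.05,0,0,1,0],[0.05,0,0,1,0],[0.12,0,0,1,0],[0.15,0,0,1,0],[0.15,0,0,1,0],[0.15,0,0,-10,0],[0.15,0,0,-40,0],[0.15,0,0,-80,0],[0.15,0,0,-120,0],[0.15,0,0,-150,0]]'; python3 - <<'E'
from h import *
p,d=snap("top","t10.png"); survey(d); go(.4985,.206,.2,0)
E
```

```text
time: 28.23
tool_pos: [0.559, -0.2608, 0.3641]
tool_rot: [3.14, -0.003, 0.002]
contact_force: [1.3, -1.2, 0.3]
opening: 0.0529
grip_force: 0.0
jar 111 [0.4982 0.2063 0.1077] rect [0.4989 0.2057] [0.038  0.0356] 45.9
jar 109 [0.4377 0.2093 0.1073] rect [0.4386 0.2099] [0.0361 0.0377] 45.7
handle 123 [0.6203 0.3469 0.0892] rect [0.6195 0.3486] [0.0147 0.1111] 10.6
handle 130 [0.4702 0.3271 0.0887] rect [0.4703 0.3274] [0.0138 0.1081] 0.6
jarC 42 [ 0.5964 -0.1843  0.0566] rect [ 0.5876 -0.1837] [0.0023 0.1138] 87.1
tall 46 [ 0.6377 -0.2797  0.1291] rect [ 0.6375 -0.2796] [0.0371 0.0132] 81.7
tall 21 [ 0.5065 -0.3988  0.1297] rect [ 0.5065 -0.4009] [0.0131 0.017 ] 1.4
t 28.28 shift mm [ -60.5 -467.4    7.1] roll 0.002 F [ 2.9 -1.3  4.3] open 0.0529 grip 0.0
```

```bash
python3 -m crank '[[0.2,-2,-18,0,0],[0.2,-6,-50,0,0],[0.2,-11,-88,0,0],[0.2,-16,-126,0,0],[0.2,-21,-164,0,0],[0.2,-26,-202,0,0],[0.2,-31,-240,0,0],[0.2,-36,-278,0,0],[0.2,-41,-316,0,0],[0.2,-46,-354,0,0],[0.2,-51,-392,0,0],[0.2,-55,-425,0,0]]'; python3 -m crank '[[0.2,-3,-22,0,0],[0.2,-5,-38,0,0],[0.2,-6,-42,0,0],[0.2,-6,-42,0,0],[0.2,-6,-42,0,0]]'; python3 - <<'E'
from h import *
p,d=snap("top","t11.png"); survey(d); go(.4985,.206,.0965,0)
E
```

```text
time: 29.28
tool_pos: [0.5023, 0.1663, 0.3604]
tool_rot: [-3.141, -0.001, 0.002]
contact_force: [1.1, 1.1, 1.0]
opening: 0.0555
grip_force: 0.0
time: 29.7
tool_pos: [0.4972, 0.2055, 0.3599]
tool_rot: [3.141, -0.0, 0.002]
contact_force: [0.7, -0.2, 0.1]
opening: 0.0552
grip_force: 0.0
jar 110 [0.4377 0.2089 0.1072] rect [0.4386 0.2098] [0.036  0.0381] 45.5
handle 126 [0.6203 0.3474 0.0883] rect [0.6205 0.3456] [0.0151 0.1162] 11.3
jarC 58 [ 0.5838 -0.1838  0.0562] rect [ 0.5775 -0.1829] [0.0024 0.1335] 87.2
jarC 37 [ 0.5901 -0.3958  0.0602] rect [ 0.5918 -0.3962] [0.0053 0.0479] 87.0
jarC 112 [ 0.5568 -0.2568  0.059 ] rect [ 0.5583 -0.258 ] [0.0385 0.0378] 0.8
jarC 42 [ 0.4259 -0.4122  0.0609] rect [ 0.4344 -0.413 ] [0.0036 0.0664] 85.4
jarC 31 [ 0.4291 -0.3875  0.0586] rect [ 0.4272 -0.3876] [0.0059 0.0386] 81.7
tall 81 [ 0.6376 -0.2935  0.1294] rect [ 0.6377 -0.2943] [0.0682 0.013 ] 86.8
tall 36 [ 0.5065 -0.4043  0.1307] rect [ 0.5067 -0.4043] [0.0242 0.0132] 88.5
t 29.75 shift mm [  1.2  -0.9 104.4] roll 0.001 F [-0.5 -0.8 -0.2] open 0.0545 grip 0.0
```

```bash
python3 -m crank '[[0.2,1,-1,25,0],[0.2,1,-1,55,0],[0.2,1,-1,80,0],[0.2,1,-1,95,0],[0.2,1,-1,101,0],[0.2,1,-1,103,0],[0.2,1,-1,103,0]]' 12; python3 -m crank '[[0.05,0,0,0,0],[-0.1,0,0,0,0],[-0.25,0,0,0,0],[-1,0,0,0,0],[-1,0,0,0,0],[-1,0,0,-2,0],[-1,0,0,-8,0],[-1,0,0,-25,0],[-1,0,0,-50,0],[-1,0,0,-80,0],[-1,0,0,-105,0],[-1,0,0,-105,0]]'; python3 -c "
from h import *
go(.4541,-.2352,.2,0)"
```

```text
time: 30.33
tool_pos: [0.4986, 0.2064, 0.257]
tool_rot: [-3.142, -0.0, 0.001]
contact_force: [0.6, 1.0, 0.0]
opening: 0.055
grip_force: 0.0
time: 31.33
tool_pos: [0.499, 0.2075, 0.3672]
tool_rot: [-3.139, -0.009, 0.002]
contact_force: [0.4, -0.7, -0.3]
opening: 0.0399
grip_force: 12.0
t 31.33 shift mm [-45.9 442.6   6.7] roll 0.002 F [ 0.4 -0.7 -0.3] open 0.0399 grip 11.999930441379547
```

```bash
python3 -m crank '[[-1,-2,15,0,0],[-1,-5,40,0,0],[-1,-9,72,0,0],[-1,-12,106,0,0],[-1,-15,140,0,0],[-1,-18,174,0,0],[-1,-21,208,0,0],[-1,-24,242,0,0],[-1,-27,276,0,0],[-1,-31,310,0,0],[-1,-35,344,0,0],[-1,-39,378,0,0]]'; python3 -m crank '[[-1,-3,26,0,0],[-1,-5,48,0,0],[-1,-6,61,0,0],[-1,-7,65,0,0],[-1,-7,65,0,0],[-1,-7,65,0,0]]'; python3 -c "
from h import *
go(.4541,-.2352,.051,0)"
```

```text
time: 32.33
tool_pos: [0.4591, -0.1724, 0.3612]
tool_rot: [-3.141, 0.001, 0.002]
contact_force: [0.5, 0.5, -1.5]
opening: 0.0396
grip_force: 12.0
time: 32.83
tool_pos: [0.453, -0.2351, 0.3614]
tool_rot: [-3.14, 0.001, 0.002]
contact_force: [1.0, 0.9, -0.5]
opening: 0.0399
grip_force: 12.0
t 32.83 shift mm [  1.2   0.3 151.4] roll 0.002 F [ 1.   0.9 -0.5] open 0.0399 grip 11.999957710504532
```

```bash
python3 -m crank '[[-1,0,0,20,0],[-1,0,0,45,0],[-1,0,0,75,0],[-1,0,0,102,0],[-1,0,0,122,0],[-1,0,0,136,0],[-1,0,0,144,0],[-1,0,0,148,0],[-1,0,0,150,0],[-1,0,0,151,0],[-1,0,0,152,0],[-1,0,0,152,0]]'; python3 -m crank '[[-1,0,0,1,0],[-0.13,0,0,1,0],[-0.05,0,0,1,0],[0.05,0,0,1,0],[0.12,0,0,1,0],[0.15,0,0,1,0],[0.15,0,0,1,0],[0.15,0,0,-10,0],[0.15,0,0,-40,0],[0.15,0,0,-80,0],[0.15,0,0,-120,0],[0.15,0,0,-150,0]]'; python3 - <<'E'
from h import *
go(.4382,.2095,.2,0)
E
```

```text
time: 33.83
tool_pos: [0.4532, -0.236, 0.2103]
tool_rot: [3.141, -0.001, 0.002]
contact_force: [0.3, -0.1, -0.5]
opening: 0.0395
grip_force: 12.0
time: 34.83
tool_pos: [0.453, -0.2361, 0.3627]
tool_rot: [3.14, -0.002, 0.002]
contact_force: [1.0, -1.0, -0.0]
opening: 0.0527
grip_force: 0.0
t 34.83 shift mm [ -14.  -445.6    3.1] roll 0.002 F [ 1. -1. -0.] open 0.0527 grip 0.0
```

```bash
python3 -m crank '[[0.2,-1,-18,0,0],[0.2,-2,-50,0,0],[0.2,-3,-88,0,0],[0.2,-4,-126,0,0],[0.2,-5,-164,0,0],[0.2,-6,-202,0,0],[0.2,-7,-240,0,0],[0.2,-9,-278,0,0],[0.2,-10,-316,0,0],[0.2,-11,-354,0,0],[0.2,-12,-390,0,0],[0.2,-13,-415,0,0]]'; python3 -m crank '[[0.2,0,-18,0,0],[0.2,-1,-28,0,0],[0.2,-1,-31,0,0],[0.2,-1,-31,0,0],[0.2,-1,-31,0,0]]'; python3 - <<'E'
from h import *
p,d=snap("top","t12.png"); survey(d); pans(d,[(.47,.206),(.6438,.2277)]); go(.4382,.2095,.0975,0)
E
```

```text
time: 35.83
tool_pos: [0.4386, 0.1817, 0.3598]
tool_rot: [-3.141, -0.0, 0.003]
contact_force: [-0.0, -1.4, 0.7]
opening: 0.0549
grip_force: 0.0
time: 36.25
tool_pos: [0.4382, 0.2092, 0.3596]
tool_rot: [3.141, 0.0, 0.001]
contact_force: [-0.0, -1.3, -0.1]
opening: 0.055
grip_force: 0.0
handle 128 [0.6203 0.3488 0.0889] rect [0.6196 0.3498] [0.0152 0.1077] 10.9
jarC 52 [ 0.5776 -0.1826  0.0586] rect [ 0.5812 -0.1829] [0.0029 0.1271] 86.6
jarC 36 [ 0.5927 -0.3962  0.0555] rect [ 0.5913 -0.3962] [0.0032 0.0467] 87.7
jarC 114 [ 0.5572 -0.2561  0.0584] rect [ 0.558  -0.2581] [0.0385 0.0383] 78.7
jarC 113 [ 0.4521 -0.2331  0.0588] rect [ 0.4537 -0.233 ] [0.0384 0.0374] 1.0
jarC 38 [ 0.4259 -0.4124  0.0597] rect [ 0.431 -0.413] [0.0039 0.0595] 85.8
tall 77 [ 0.6378 -0.2949  0.129 ] rect [ 0.6377 -0.2954] [0.0677 0.0122] 87.1
tall 36 [ 0.5065 -0.4042  0.1315] rect [ 0.5073 -0.4039] [0.0238 0.0132] 80.8
pan (array([0.4705, 0.2061]), np.float64(0.0618), 64)
pan (array([0.6438, 0.2281]), np.float64(0.0624), 136)
t 36.3 shift mm [-1.000e-01 -6.000e-01  1.032e+02] roll 0.001 F [-0.3  0.4  0.1] open 0.0553 grip 0.0
```

```bash
python3 -m crank '[[0.2,0,0,25,0],[0.2,0,0,55,0],[0.2,0,0,80,0],[0.2,0,0,95,0],[0.2,0,0,101,0],[0.2,0,0,103,0],[0.2,0,0,103,0]]' 12; python3 -m crank '[[0.05,0,0,0,0],[-0.1,0,0,0,0],[-0.25,0,0,0,0],[-1,0,0,0,0],[-1,0,0,0,0],[-1,0,0,-2,0],[-1,0,0,-8,0],[-1,0,0,-25,0],[-1,0,0,-50,0],[-1,0,0,-80,0],[-1,0,0,-105,0],[-1,0,0,-105,0]]'; python3 -c "
from h import *
go(.4489,-.335,.2,0)"
```

```text
time: 36.88
tool_pos: [0.4386, 0.2094, 0.257]
tool_rot: [-3.142, -0.0, 0.001]
contact_force: [0.5, -0.2, 0.7]
opening: 0.0551
grip_force: 0.0
time: 37.88
tool_pos: [0.439, 0.2104, 0.3668]
tool_rot: [-3.139, -0.009, 0.002]
contact_force: [0.4, 0.2, -0.1]
opening: 0.0397
grip_force: 12.0
t 37.88 shift mm [  8.7 545.4   6.4] roll 0.002 F [ 0.4  0.2 -0.1] open 0.0397 grip 11.999999731779099
```

```bash
python3 -m crank '[[-1,0,15,0,0],[-1,1,40,0,0],[-1,1,72,0,0],[-1,2,106,0,0],[-1,2,140,0,0],[-1,3,174,0,0],[-1,3,208,0,0],[-1,4,242,0,0],[-1,4,276,0,0],[-1,5,310,0,0],[-1,5,344,0,0],[-1,6,378,0,0]]'; python3 -m crank '[[-1,0,34,0,0],[-1,1,68,0,0],[-1,2,102,0,0],[-1,3,134,0,0],[-1,3,156,0,0],[-1,4,167,0,0],[-1,4,167,0,0],[-1,4,167,0,0]]'; python3 -c "
from h import *
go(.4489,-.335,.051,0)"
```

```text
time: 38.88
tool_pos: [0.4442, -0.1695, 0.3612]
tool_rot: [-3.141, 0.001, 0.002]
contact_force: [0.9, -0.8, -1.2]
opening: 0.0396
grip_force: 12.0
time: 39.55
tool_pos: [0.449, -0.3344, 0.361]
tool_rot: [-3.14, 0.001, 0.001]
contact_force: [-1.1, 0.8, -0.7]
opening: 0.0399
grip_force: 12.0
t 39.55 shift mm [  0.    0.9 151. ] roll 0.001 F [-1.1  0.8 -0.7] open 0.0399 grip 12.000020295381546
```

```bash
python3 -m crank '[[-1,0,0,20,0],[-1,0,0,45,0],[-1,0,0,75,0],[-1,0,0,102,0],[-1,0,0,122,0],[-1,0,0,136,0],[-1,0,0,144,0],[-1,0,0,148,0],[-1,0,0,150,0],[-1,0,0,151,0],[-1,0,0,152,0],[-1,0,0,152,0]]'; python3 -m crank '[[-1,0,0,1,0],[-0.13,0,0,1,0],[-0.05,0,0,1,0],[0.05,0,0,1,0],[0.12,0,0,1,0],[0.15,0,0,1,0],[0.15,0,0,1,0],[0.15,0,0,-10,0],[0.15,0,0,-40,0],[0.15,0,0,-80,0],[0.15,0,0,-120,0],[0.15,0,0,-150,0]]'; python3 - <<'E'
from h import *
go(.6378,-.2948,.2,np.pi/2-.052)
E
```

```text
time: 40.55
tool_pos: [0.4493, -0.3351, 0.2104]
tool_rot: [3.141, -0.001, 0.002]
contact_force: [0.8, -0.5, -0.8]
opening: 0.0396
grip_force: 12.0
time: 41.55
tool_pos: [0.4491, -0.335, 0.3638]
tool_rot: [3.139, -0.003, 0.002]
contact_force: [0.3, -0.7, -0.2]
opening: 0.0527
grip_force: 0.0
t 41.55 shift mm [188.7 -39.8   5.2] roll -1.517 F [ 0.3 -0.7 -0.2] open 0.0527 grip 0.0
```

Jars are in, so next I'll shut the hatch. I'll move to its grip while turning back, then check the jars.

```bash
python3 -m crank '[[0,15,-3,0,-0.1],[0,30,-6,0,-0.22],[0,50,-10,0,-0.34],[0,70,-14,0,-0.46],[0,90,-19,0,-0.58],[0,110,-23,0,-0.7],[0,130,-27,0,-0.82],[0,150,-32,0,-0.94],[0,165,-35,0,-1.06],[0,178,-38,0,-1.18],[0,186,-39,0,-1.3],[0,189,-40,0,-1.42]]'; python3 -m crank '[[0,0,0,0,-0.1],[0,0,0,0,-0.1],[0,0,0,0,-0.1]]'; python3 - <<'E'
from h import *
p,d=snap("top","t13.png"); survey(d); go(.6378,-.2948,.114,np.pi/2-.052)
E
```

```text
time: 42.55
tool_pos: [0.639, -0.294, 0.3601]
tool_rot: [3.141, -0.0, 1.429]
contact_force: [-0.2, -0.0, -0.1]
opening: 0.046
grip_force: 0.0
time: 42.8
tool_pos: [0.638, -0.2946, 0.3602]
tool_rot: [3.141, 0.0, 1.519]
contact_force: [0.5, 0.0, 0.1]
opening: 0.0463
grip_force: 0.0
handle 124 [0.6202 0.3502 0.0887] rect [0.6198 0.3506] [0.0155 0.104 ] 10.5
handle 130 [0.4703 0.3286 0.0883] rect [0.4703 0.3274] [0.0138 0.1081] 0.6
jarC 47 [ 0.5881 -0.1837  0.0613] rect [ 0.582  -0.1832] [0.0025 0.123 ] 86.7
jarC 81 [ 0.5599 -0.2523  0.0587] rect [ 0.5596 -0.2523] [0.0279 0.04  ] 80.2
jarC 63 [ 0.4587 -0.224   0.0589] rect [ 0.4576 -0.2246] [0.0194 0.0379] 65.4
jarC 35 [ 0.4224 -0.4123  0.0596] rect [ 0.4258 -0.4125] [0.0043 0.0489] 88.2
tall 42 [ 0.6382 -0.2777  0.1289] rect [ 0.6381 -0.2792] [0.0373 0.012 ] 82.9
t 42.85 shift mm [-0.2 -0.1 87.2] roll -0.0 F [-0.6 -0.4  0.2] open 0.0456 grip 0.0
```

View pics/t13.png

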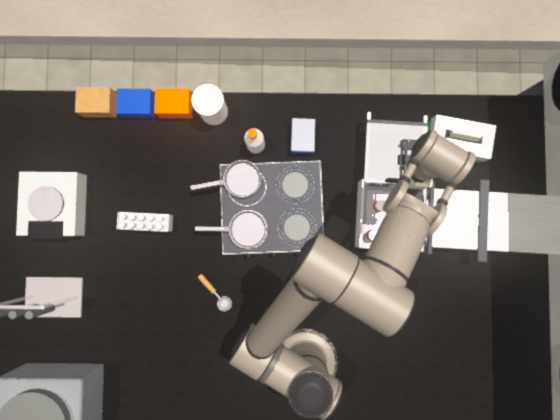

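The top view shows two jar caps in the chamber, near (375,207) and (372,237), but the arm hides the third. I'll check it with the scene camera.

```bash
python3 - <<'E'
from h import *
p,d=snap("scene","s13.png"); P=cloud("scene",d)
M=((P[...,2]>.05)&(P[...,2]<.063)&(P[...,0]>.42)&(P[...,0]<.6)&(P[...,1]>-.385)&(P[...,1]<-.2)).astype(np.uint8)
n,l,s,c=cv2.connectedComponentsWithStats(M)
for i in range(1,n):
    if s[i,4]>15: print(s[i],np.median(P[l==i],0).round(3))
E
```

```text
[178 243   8  14  65] [ 0.46  -0.228  0.059]
[138 260  12  13  96] [ 0.454 -0.342  0.059]
```

The third jar stands at about (0.45,−0.338) with its top at the right height. Shutting the hatch.

```bash
python3 -m crank '[[0,0,0,25,0],[0,0,0,50,0],[0,0,0,70,0],[0,0,0,81,0],[0,0,0,87,0],[0,0,0,87,0],[-0.5,0,0,87,0],[-0.8,0,0,87,0],[-1,0,0,87,0],[-1,0,0,87,0],[-1,0,0,87,0],[-1,0,0,87,0]]' 20; python3 -m crank '[[-1,0,-4,0,0],[-1,0,-12,0,0],[-1,0,-22,0,0],[-1,0,-34,0,0],[-1,0,-46,0,0],[-1,0,-58,0,0],[-1,0,-70,0,0],[-1,0,-82,0,0],[-1,0,-94,0,0],[-1,0,-100,0,0],[-1,0,-103,0,0],[-1,0,-103,0,0]]'; python3 -m crank '[[-1,0,-4,0,0],[-1,0,-12,0,0],[-1,0,-22,0,0],[-1,0,-34,0,0],[-1,0,-46,0,0],[-1,0,-58,0,0],[-1,0,-70,0,0],[-1,0,-82,0,0],[-1,0,-94,0,0],[-1,0,-100,0,0],[-1,0,-103,0,0],[-1,0,-103,0,0]]'; python3 -m crank '[[-1,0,-2,0,0],[-1,0,-4,0,0],[-1,0,-6,0,0],[-1,0,-8,0,0],[-1,0,-8,0,0]]'
```

```text
time: 43.9
tool_pos: [0.6373, -0.2947, 0.2733]
tool_rot: [-3.139, -0.0, 1.522]
contact_force: [-1.2, 0.6, 1.0]
opening: 0.0121
grip_force: 20.0
time: 44.9
tool_pos: [0.5348, -0.2895, 0.2732]
tool_rot: [-3.141, -0.0, 1.522]
contact_force: [-2.2, 1.9, 6.1]
opening: 0.0116
grip_force: 20.0
time: 45.9
tool_pos: [0.4318, -0.2843, 0.2732]
tool_rot: [-3.141, -0.0, 1.522]
contact_force: [-1.7, 4.3, 8.4]
opening: 0.0116
grip_force: 20.0
time: 46.32
tool_pos: [0.426, -0.2839, 0.2732]
tool_rot: [3.136, 0.001, 1.521]
contact_force: [12.7, 4.3, 1.0]
opening: 0.0119
grip_force: 20.0
```

```bash
python3 -m crank '[[-0.9,0,5,0,0],[-0.5,0,5,0,0],[-0.1,0,5,0,0],[0,0,5,0,0],[0,0,5,-15,0],[0,0,5,-40,0],[0,0,5,-70,0],[0,0,5,-90,0],[0,0,5,-90,0],[0,0,5,-90,0]]'; python3 - <<'E'
from h import *
go(.6196,.3557,.2,np.pi/2+.187)
E
```

```text
time: 47.15
tool_pos: [0.4291, -0.2846, 0.3633]
tool_rot: [3.14, 0.001, 1.522]
contact_force: [0.0, -0.2, 0.4]
opening: 0.046
grip_force: 0.0
t 47.15 shift mm [648.9 158.8   3.7] roll -0.236 F [ 0.  -0.2  0.4] open 0.046 grip 0.0
```

```bash
python3 -m crank '[[0,18,4,0,0],[0,52,13,0,-0.03],[0,88,22,0,-0.06],[0,124,30,0,-0.09],[0,160,39,0,-0.12],[0,196,48,0,-0.15],[0,232,57,0,-0.18],[0,268,66,0,-0.21],[0,304,74,0,-0.23],[0,340,83,0,-0.23],[0,376,92,0,-0.23],[0,412,101,0,-0.23]]'; python3 - <<'E'
from h import *
p,d=snap("top","t14.png"); survey(d); go(.6196,.3557,.2,np.pi/2+.187)
E
```

```text
time: 48.15
tool_pos: [0.5502, 0.1238, 0.3608]
tool_rot: [-3.138, -0.0, 1.752]
contact_force: [1.0, -0.7, -0.3]
opening: 0.0458
grip_force: 0.0
handle 125 [0.6203 0.3473 0.0889] rect [0.6197 0.3493] [0.0147 0.1086] 10.6
handle 129 [0.4703 0.3265 0.0884] rect [0.4703 0.3256] [0.0138 0.1112] 0.6
jarC 42 [ 0.5942 -0.184   0.0576] rect [ 0.5911 -0.1837] [0.0033 0.1054] 86.7
jarC 40 [ 0.4295 -0.4126  0.0604] rect [ 0.4344 -0.413 ] [0.0044 0.0662] 86.5
tall 35 [ 0.5065 -0.405   0.1309] rect [ 0.5079 -0.4043] [0.0226 0.0132] 80.1
tall 77 [ 0.4326 -0.2865  0.1291] rect [ 0.4316 -0.2861] [0.0709 0.0118] 87.2
t 48.2 shift mm [210.3 108.7   2.5] roll -0.003 F [-1.5  3.   0.5] open 0.0457 grip 0.0
```

```bash
python3 -m crank '[[0,20,10,0,0],[0,52,27,0,0],[0,88,45,0,0],[0,124,64,0,0],[0,160,83,0,0],[0,190,98,0,0],[0,206,107,0,0],[0,210,109,0,0],[0,210,109,0,0],[0,210,109,0,0]]'; python3 - <<'E'
from h import *
go(.6196,.3557,.085,np.pi/2+.187)
E
```

```text
time: 49.03
tool_pos: [0.6197, 0.3474, 0.3612]
tool_rot: [-3.139, 0.001, 1.752]
contact_force: [-0.2, 0.2, 0.8]
opening: 0.0458
grip_force: 0.0
t 49.03 shift mm [  8.4   1.7 117.2] roll -0.006 F [-0.2  0.2  0.8] open 0.0458 grip 0.0
```

```bash
python3 -m crank '[[0,0,2,25,0],[0,0,2,55,0],[0,0,2,80,0],[0,0,2,100,0],[0,0,2,112,0],[0,0,2,117,0],[0,0,2,117,0],[0,0,2,117,0]]'; python3 -m crank '[[-0.4,0,0,0,0],[-0.7,0,0,0,0],[-0.8,0,0,0,0],[-1,0,0,0,0],[-1,0,0,0,0],[-1,0,0,0,0]]' 15; python3 - <<'E'
from h import *
p,d=snap("top","t15.png"); pans(d,[(.47,.206),(.6438,.2277)])
s=telemetry.observe(); y=s["tool_rot"][2]
P=cloud("top",d); rr=np.hypot(P[...,0]-.6438,P[...,1]-.2277); c=circ(P[(rr>.052)&(rr<.08)&(P[...,2]>.068)&(P[...,2]<.082)])[0]
e=np.array([.6195,.2135])-c; print("tool shift",1e3*(np.cos(y)*e[0]+np.sin(y)*e[1]),1e3*(np.sin(y)*e[0]-np.cos(y)*e[1]))
E
```

```text
time: 49.7
tool_pos: [0.6222, 0.3482, 0.2471]
tool_rot: [3.14, -0.0, 1.751]
contact_force: [0.1, -0.2, 0.5]
opening: 0.0459
grip_force: 0.0
time: 50.2
tool_pos: [0.6216, 0.3488, 0.2461]
tool_rot: [3.142, -0.0, 1.752]
contact_force: [-0.9, -0.8, 1.6]
opening: 0.0138
grip_force: 15.0
pan (array([0.47  , 0.2063]), np.float64(0.0623), 157)
pan (array([0.6442, 0.228 ]), np.float64(0.0624), 137)
tool shift -9.817104470105741 -26.906587665904933
```

```bash
python3 -m crank '[[-1,-1,-3,0,0],[-1,-2,-7,0,0],[-1,-4,-11,0,0],[-1,-6,-15,0,0],[-1,-7,-19,0,0],[-1,-9,-23,0,0],[-1,-10,-26,0,0],[-1,-10,-27,0,0],[-1,-10,-27,0,0]]'; python3 - <<'E'
from h import *
p,d=snap("top","t16.png"); pans(d,[(.47,.206),(.6195,.2135)])
E
```

```text
time: 51.0
tool_pos: [0.5969, 0.3336, 0.246]
tool_rot: [3.141, 0.0, 1.752]
contact_force: [1.9, -0.6, 1.8]
opening: 0.0138
grip_force: 15.1
pan (array([0.4699, 0.206 ]), np.float64(0.062), 151)
pan (array([0.6227, 0.2132]), np.float64(0.0624), 138)
```

```bash
python3 -m crank '[[-1,0,-2,0,0],[-1,0,-4,0,0],[-1,0,-4,0,0],[-0.9,0,-3,0,0],[-0.6,0,-3,0,0],[-0.3,0,-3,0,0],[0,0,-3,0,0],[0,0,-3,-10,0],[0,0,-3,-35,0],[0,0,-3,-70,0],[0,0,-3,-100,0],[0,0,-3,-115,0]]';  python3 - <<'E'
from h import *
p,d=snap("top","t17.png"); pans(d,[(.47,.206),(.6195,.2135)]); go(.468,-.288,.2,np.pi/2-.052)
E
```

```text
time: 52.05
tool_pos: [0.5942, 0.3336, 0.366]
tool_rot: [3.136, -0.002, 1.752]
contact_force: [1.0, -0.2, 0.3]
opening: 0.046
grip_force: 0.0
pan (array([0.4698, 0.2061]), np.float64(0.0623), 158)
pan (array([0.6191, 0.2128]), np.float64(0.0623), 147)
t 52.1 shift mm [-588.8 -236.3    5.6] roll 0.233 F [0.2 0.9 2.6] open 0.0458 grip 0.0
```

Both pans are centred. The hatch moved back about 3 mm when I released it, so I'll push it shut with closed fingers.

```bash
python3 -m crank '[[-1,-18,-7,0,0.02],[-1,-50,-20,0,0.05],[-1,-84,-34,0,0.08],[-1,-118,-47,0,0.11],[-1,-152,-61,0,0.14],[-1,-186,-75,0,0.17],[-1,-220,-88,0,0.2],[-1,-254,-102,0,0.23],[-1,-288,-116,0,0.23],[-1,-322,-129,0,0.23],[-1,-356,-143,0,0.23],[-1,-390,-156,0,0.23]]'; python3 -m crank '[[-1,-34,4,0,0],[-1,-68,8,0,0],[-1,-100,12,0,0],[-1,-100,12,0,0]]'; python3 - <<'E'
from h import *
go(.468,-.288,.2,np.pi/2-.052)
E
```

```text
time: 53.1
tool_pos: [0.5098, -0.0798, 0.3607]
tool_rot: [-3.141, -0.0, 1.522]
contact_force: [1.3, 0.6, 0.8]
opening: 0.0005
grip_force: 0.0
time: 53.43
tool_pos: [0.5177, -0.1837, 0.3605]
tool_rot: [3.141, 0.002, 1.517]
contact_force: [0.1, -0.1, -0.4]
opening: 0.0008
grip_force: 0.0
t 53.43 shift mm [-106.8  -44.     1.7] roll -0.002 F [ 0.1 -0.1 -0.4] open 0.0008 grip 0.0
```

```bash
python3 -m crank '[[-1,-25,-10,0,0],[-1,-60,-25,0,0],[-1,-95,-40,0,0],[-1,-107,-44,0,0],[-1,-107,-44,0,0],[-1,-107,-44,25,0],[-1,-107,-44,55,0],[-1,-107,-44,75,0],[-1,-107,-44,83,0],[-1,-107,-44,83,0]]'; python3 -m crank '[[-1,0,-4,0,0],[-1,0,-8,0,0],[-1,0,-12,0,0],[-1,0,-15,0,0],[-1,0,-18,0,0],[-1,0,-21,0,0],[-1,0,-21,0,0]]'
```

```text
time: 54.27
tool_pos: [0.4688, -0.2819, 0.2759]
tool_rot: [-3.138, -0.003, 1.523]
contact_force: [-0.3, 0.4, 1.1]
opening: 0.0007
grip_force: 0.0
time: 54.85
tool_pos: [0.4495, -0.2825, 0.279]
tool_rot: [3.133, 0.002, 1.52]
contact_force: [13.2, 2.9, -1.8]
opening: 0.0004
grip_force: 6.6
```

Firm against the stop (13 N). Back off, rise and do a final check.

```bash
python3 -m crank '[[-1,0,6,0,0],[-1,0,15,0,0],[-1,0,20,-20,0],[-1,0,20,-50,0],[-1,0,20,-80,0],[-1,30,20,-100,0],[-1,65,20,-100,0],[-1,100,20,-100,0],[-1,135,20,-100,0],[-1,170,20,-100,0],[-1,200,20,-100,0],[-1,200,20,-100,0]]'; python3 -m crank '[[-1,0,0,0,0],[-1,0,0,0,0],[-1,0,0,0,0]]'; python3 - <<'E'
from h import *
p,d=snap("top","t18.png"); survey(d); pans(d,[(.47,.206),(.6195,.2135)])
E
```

```text
time: 55.85
tool_pos: [0.4773, -0.0795, 0.3779]
tool_rot: [-3.141, -0.002, 1.526]
contact_force: [-0.6, 0.9, -0.8]
opening: 0.0005
grip_force: 0.0
time: 56.1
tool_pos: [0.4776, -0.0847, 0.3777]
tool_rot: [-3.142, 0.0, 1.521]
contact_force: [-0.8, -0.4, -0.3]
opening: 0.0008
grip_force: 0.0
handle 124 [0.5962 0.3326 0.089 ] rect [0.5956 0.3349] [0.0144 0.1053] 10.9
handle 135 [0.4703 0.3271 0.0886] rect [0.4703 0.3274] [0.0138 0.1079] 0.6
jarC 35 [ 0.5955 -0.1841  0.0562] rect [ 0.6001 -0.1845] [0.0021 0.0883] 86.5
jarC 39 [ 0.4261 -0.4127  0.0607] rect [ 0.4328 -0.4134] [0.0057 0.0625] 85.6
tall 36 [ 0.5064 -0.4027  0.1309] rect [ 0.5065 -0.4048] [0.0133 0.0235] 0.3
tall 77 [ 0.4294 -0.2851  0.1304] rect [ 0.4285 -0.2842] [0.0647 0.0119] 87.0
pan (array([0.47  , 0.2063]), np.float64(0.0624), 147)
pan (array([0.619 , 0.2129]), np.float64(0.0623), 140)
```

View pics/t18.png

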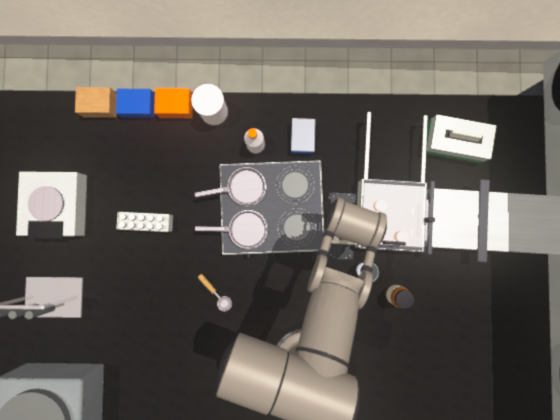

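The hatch and inner door are shut, with the grip back at x = 0.4285. Both empty pans are on their rings at (247,186) and (248,229). Two jars show through the hatch at (380,206) and (399,236); the arm hides the third. The bystanders are where they were.

```bash
python3 -c "
from cell import ticket
print(ticket.hand_in())"
```

```text
the job is handed in; nothing more can be done
None
```

The job is handed in at about 56 s of robot time, with no verdict shown: all three jars found are on the chamber floor, both pans measured within 1 mm of their ring centres (I re-centred the far one after it was knocked), and the inner door and hatch are shut.

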